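Put the shallow gear tray away under the bench shelf

ROBOT

A 6-joint arm with a two-finger parallel gripper is mounted at the origin on the work surface. World frame = base frame: x ahead of the robot, y to its left, z up, the work surface at z = 0. Lengths are in m, angles in rad, forces in N, time in s.
With the tool pointing down it reaches from about 0.25 to 0.8 m from the base axis. Payload 8.5 kg.
Tool frame: the origin (TCP) lies midway between the tips of the shut fingers; the grasp point (between the pads) lies robot.pinch_z behind it (robot.pinch_z is the distance from the TCP to the grasp point, in m); z points along the fingers, y is the direction in which the jaws open and shut (so a half turn about z gives the same grasp; the last joint's range is limited). The gripper opens to 85 mm and grips with 20 to 120 N. Pads are 22 mm wide; open, the fingers measure 114 mm over their backs; the gripper's body (76 mm by 85 mm) begins 54 mm behind the grasp point. The pads swing forward as they close: fully open they stand 13 mm farther back than shut.
Start: joints at [-1.343, 0.238, -0.013, 1.319, 0, 1.571], TCP at [0.119, -0.511, 0.231] pointing down, gripper open.
Joint ranges: [-2.66, 2.66], [-1.03, 1.9], [-1.14, 1.46], [-1.82, 2.27], [-1.45, 1.34], [-3.14, 3.14]. Speed limits (rad/s): [2.22, 2.22, 2.79, 3.14, 3.14, 3.14].

INTERFACE

Orientations are given as a 3x3 rotation matrix whose columns are the frame's x, y, z axes.
In Python, from station import robot gives the robot as it stands.
- The arm moves only by the tool jog_arm, never from a script. Its argument "steps" is a list of rows, each a list of 3 entries, a list of its own where there are three numbers: the shift along the tool's x, y, z in m, then the turn, a rotation vector about the tool's x, y, z in rad, then the gripper command: -1 is shut, 1 is fully open, values between are in proportion. A call has 1 to 20 rows; each row is the pose to reach, as a shift and turn from the pose commanded when the call began, along the tool's axes at that moment; what a row does not reach only later rows make up. A row lasts 1/10 s, in which the tool goes at most 50 mm and 8.59 degrees, less where a joint would pass 70% of its speed; a pose out of reach is approached as far as the arm can. A call with a gripper value outside its range is refused whole. The fingers move at their own pace and stop on an object; the grip force is fixed at half the most. Time passes only in rows, so rows that repeat a pose let the fingers close. It gives the time, the measured TCP pose, the force and the opening at its end, in the units of the state.
- robot.get_obs(): the state, without advancing time (a new reading comes with each control period).
- robot.read_camera(name): name is "scene" or "side" or "wrist"; returns a dict with "image" (480x640x3 uint8, red, green, blue), "z_map" (480x640 float32, m along the optical axis (not along the pixel's ray), 0 where there is no reading), "intrinsics" (3x3 intrinsics, pixels), "rvec" (rotation vector, rad) and "tvec" (3), from world to camera coordinates, as OpenCV has them. Camera axes: x right, y down, z forward; pixel columns grow to the right and rows downward; lengths in m; the calibration is good to about 2 mm. A picture is of the moment at which its call begins.
- robot.close_job(): hands the job in, once; it reports no verdict.
The state is a dict: "time_s": time; "joint_positions": joint angles; "dq": joint speeds; "tau": joint torques, N m; "tool_pos": TCP position; "tcp_rot": TCP orientation; "ft_force": force on the tool from outside, world axes, zero at the start; "torque": the same for the moment, N m; "width": opening from 0.0 (shut) to 1.0 (fully open).
Only numpy, scipy, OpenCV 4.12 (cv2) and the standard library are available. Lean on these libraries where they do the work, as an engineer would, in place of code of your own. Each camera call takes 0.05 s, during which the arm holds its last target. There are 200 camera calls.

TASK

Slide the shallow parts tray in under the low bench shelf, coming from the shelf's front, until the tray itself is completely underneath and only its handle sticks out in front. Leave it flat on the bench, midway between the shelf's legs and square to the shelf, and let go of it. Leave the deep tray, which would not fit under there, where it stands.

Things in the scene. Friction and masses are not known exactly. Their poses are not given: they have to be found in the camera images.
- shallow_tray_mid (a point): Shallow tray: open grey plastic tray with ivory gears fixed in it, 100 mm long (its x), 90 wide (y), 24 high, about 0.2 kg, left or right of the shelf. Point: centre of the tray box, 12 mm above the bench. Its front wall is 50 mm towards -x, on the handle's side; the +x end goes in first, +x pointing away from the robot within 20 degrees at the start.
- shallow_tray_handle (a point): Handle of the shallow tray: upright grey post, 30 mm (x) x 16 (y), from the bench to 46 mm high, taller than the gap under the shelf. Point: the post's centre, 23 mm above the bench, 98 mm from the tray's centre; axes as the tray's. Pinch it from above across its 16 mm. A neck 14 mm wide and high joins it to the tray's front wall, 33 mm clear of the post.
- shelf: Low light-grey bench shelf, fixed. Board 170 mm deep (x), 230 wide (y); underside 36 and top 54 mm above the bench; a black roller unit on its rear 60 mm reaches 104 mm. Legs of 24 mm diameter 16 and 154 mm behind the front edge, 100 mm left and right: 176 mm free between. Origin: on the bench below the middle of the front edge (robot's side); x points in under the shelf, y left.
- deep_tray_mid (a point): Deep tray, to be left alone: same plan and same kind of handle as the shallow tray, but 56 mm high; point: centre of its box, 28 mm above the bench, x away from its handle. Shallow and deep tray swap sides at random.

How it is judged:
At the end, for the whole second after the job is handed in: The shallow tray lies still and flat on the bench under the shelf with its handle out in front: its front wall no more than 10 mm out from under the shelf's front edge, its centre within 25 mm of the middle between the legs, its length within 10 degrees of square to the shelf (x of shallow_tray_mid in the frame of shelf between 0.04 and 0.1 m and y of shallow_tray_mid in the frame of shelf between -0.025 and 0.025 m and angle between the x axis of shallow_tray_mid and the x axis of shelf, either way round below 0.175 rad and angle between shallow_tray_mid's own z axis and vertical below 0.08 rad and height (world z) of shallow_tray_mid below 0.018 m and linear speed of shallow_tray below 0.02 m/s and x of shallow_tray_handle in the frame of shelf below 0 m); the robot touches nothing.
It fails at once if the deep tray is moved more than 30 mm (distance of deep_tray_mid from where it was at the start of the episode above 0.03 m).
It also fails if it takes over 40 s, if anything falls off the work surface, if the arm or the gripper's body presses on something with over 40 N, if the wrist force passes 120 N, or if a joint passes its speed limit or range.

## Working session

There is one attempt and no reset: what is moved stays moved. The work goes in short steps, Python scripts to look and compute and a tool call to move; the robot and the scene stay as the last step left them, time stands still between calls to the robot, and variables do not carry over. Pictures are saved under pics/ and viewed, about 8 in all and at most 12, crops included, and the job is handed in when it is done.

Besides the shell and the picture viewer there is one more tool, called after ">>>" as name([rows], argument=value, ...), one row to a line, values as JSON. jog_arm: Moves the arm, as the interface text tells. Its arguments: {"type":"object","properties":{"steps":{"type":"array","items":{"type":"array"}}},"required":["steps"]}

```bash
ls; mkdir -p pics; cat > h.py <<'E'
import numpy as np, cv2
from station import robot
def cloud(n):
    c=robot.read_camera(n); R=cv2.Rodrigues(np.array(c["rvec"],float))[0]; t=np.array(c["tvec"],float).ravel()
    K=np.array(c["intrinsics"]); z=c["z_map"].astype(float); v,u=np.mgrid[:480,:640]
    P=np.stack([(u-K[0,2])/K[0,0]*z,(v-K[1,2])/K[1,1]*z,z],-1)
    W=(P-t)@R; W[z==0]=np.nan
    return c["image"],W
E
python3 - <<'E'
from h import *
a=[]
for n in ("scene","side"):
    im,W=cloud(n); np.savez(f"/tmp/{n}.npz",im=im,W=W); a.append(im)
    cv2.imwrite(f"pics/{n}0.png",im[...,::-1])
print(robot.pinch_z, robot.get_obs())
E
```

```text
pics
0.0187 {'time_s': 0.1, 'joint_positions': array([-1.34299226e+00,  2.38738407e-01, -1.41630098e-02,  1.31918583e+00,
       -1.01951517e-05,  1.57079165e+00]), 'dq': array([ 0.00044111, -0.00052249,  0.00187564,  0.0008707 ,  0.00050872,
        0.00113677]), 'tau': array([ 1.60435477e-03, -5.39722574e+01,  3.46999168e+01,  1.34586211e-02,
       -2.12719142e-04, -9.93389797e-07]), 'tool_pos': array([ 0.11848024, -0.51108294,  0.23073536]), 'tcp_rot': array([[ 9.74163613e-01,  2.25843229e-01, -3.01472168e-04],
       [ 2.25843430e-01, -9.74162804e-01,  1.25526837e-03],
       [-1.01891109e-05, -1.29092228e-03, -9.99999167e-01]]), 'ft_force': array([ 0.18423985,  0.16511844, -0.10083551]), 'torque': array([0.05075281, 0.03718403, 0.02429811]), 'width': 0.9962687205826346}
```

View pics/scene0.png

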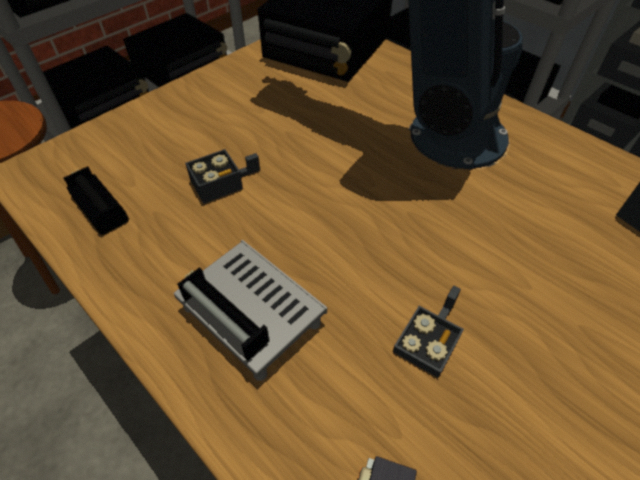

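View pics/side0.png

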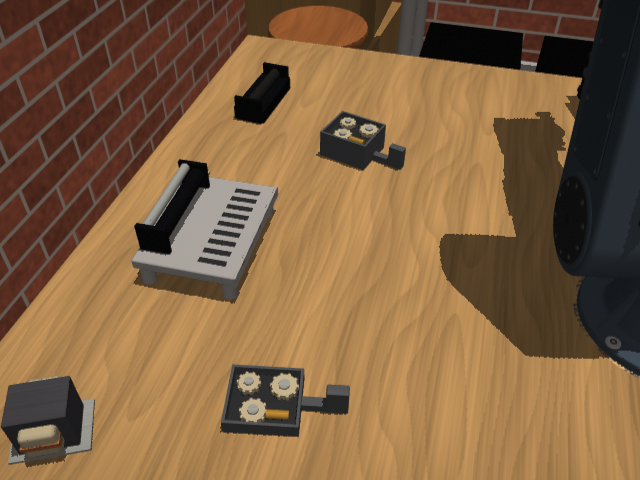

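The scene view shows the shallow tray near (430,340) with its handle at (452,300), the shelf near (250,305) and the deep tray near (215,175). In the side view the shallow tray is near (262,400) with its handle at (337,400).

```bash
python3 - <<'E'
from h import *
def rect(P,l):
    r=cv2.minAreaRect(P[:,:2].astype(np.float32)*1000); print(l,len(P),np.round(r,1) if 0 else r)
for n in ("scene","side"):
    d=np.load(f"/tmp/{n}.npz"); W=d["W"]; z=W[...,2]
    print(n)
    ok=(W[...,0]>0.15)&(W[...,0]<1.0)&(abs(W[...,1])<0.6)
    m=(ok&(z>0.012)&(z<0.12)).astype(np.uint8)
    k,lab,st,ce=cv2.connectedComponentsWithStats(m)
    for i in range(1,k):
        if st[i,4]<300: continue
        P=W[lab==i]; print(i,st[i],np.round(np.nanmean(P,0),3),"zmax",P[:,2].max().round(3)); rect(P,"all")
        for a,b in((.018,.028),(.04,.05),(.05,.058)):
            Q=P[(P[:,2]>a)&(P[:,2]<b)]
            if len(Q)>20: rect(Q,(a,b)); print("   mean",Q.mean(0).round(4))
E
```

```text
scene
1 [ 185  149   75   51 2116] [ 0.55  -0.291  0.042] zmax 0.06
all 2116 ((525.7086181640625, -292.7625732421875), (95.36539459228516, 163.95242309570312), 73.98548126220703)
(0.018, 0.028) 205 ((540.683349609375, -277.1933898925781), (83.56879425048828, 169.6498565673828), 59.46562957763672)
   mean [ 0.5462 -0.2675  0.0231]
(0.04, 0.05) 745 ((526.4306030273438, -292.7501220703125), (93.6296615600586, 161.6737823486328), 74.92778778076172)
   mean [ 0.5465 -0.2956  0.0447]
(0.05, 0.058) 707 ((539.3095092773438, -296.7491149902344), (95.05711364746094, 135.2371368408203), 74.1374740600586)
   mean [ 0.5557 -0.3027  0.0535]
2 [  63  166   65   66 2129] [ 0.794 -0.424  0.037] zmax 0.059
all 2129 ((791.6704711914062, -435.5319519042969), (181.14639282226562, 70.16529846191406), 86.30615997314453)
(0.018, 0.028) 181 ((792.3650512695312, -428.9339599609375), (166.49241638183594, 69.7379150390625), 86.53640747070312)
   mean [ 0.8016 -0.3822  0.0241]
(0.04, 0.05) 608 ((791.402587890625, -436.1996765136719), (179.79653930664062, 60.00939178466797), 86.23329162597656)
   mean [ 0.7928 -0
[... 3691 characters left out ...]
5625), (29.879554748535156, 17.251956939697266), 10.607531547546387)
   mean [0.4388 0.2876 0.0439]
9 [   1  376   82   81 5245] [0.777 0.429 0.06 ] zmax 0.077
all 5245 ((787.03271484375, 420.4873046875), (76.39929962158203, 92.34375), 26.8045711517334)
(0.018, 0.028) 301 ((766.5719604492188, 428.605712890625), (94.72118377685547, 49.612239837646484), 65.7329330444336)
   mean [0.7612 0.4357 0.0236]
(0.04, 0.05) 454 ((765.6368408203125, 429.9783935546875), (93.64076232910156, 51.13357925415039), 64.14464569091797)
   mean [0.7637 0.4408 0.0447]
(0.05, 0.058) 416 ((780.4362182617188, 418.49176025390625), (71.42512512207031, 93.2243881225586), 13.063374519348145)
   mean [0.7656 0.4415 0.0546]
```

>>> jog_arm([
  [[0.407,-0.429,0.0],[0,0,0],1],
  [[0.407,-0.429,0.0],[0,0,0],1],
  [[0.407,-0.429,0.0],[0,0,0],1],
  [[0.407,-0.429,0.0],[0,0,0],1],
  [[0.407,-0.429,0.0],[0,0,0],1],
  [[0.407,-0.429,0.0],[0,0,0],1],
  [[0.407,-0.429,0.0],[0,0,0],1],
  [[0.407,-0.429,0.0],[0,0,0],1],
  [[0.407,-0.429,0.0],[0,0,0],1],
  [[0.407,-0.429,0.0],[0,0,0],1],
  [[0.407,-0.429,0.0],[0,0,0],1],
  [[0.492,-0.7035,0.08],[0,0,0.02],1],
  [[0.492,-0.7035,0.08],[0,0,0.02],1],
  [[0.492,-0.7035,0.08],[0,0,0.02],1],
  [[0.492,-0.7035,0.08],[0,0,0.02],1],
  [[0.492,-0.7035,0.08],[0,0,0.02],1],
  [[0.492,-0.7035,0.08],[0,0,0.02],1],
  [[0.492,-0.7035,0.08],[0,0,0.02],1],
  [[0.492,-0.7035,0.08],[0,0,0.02],1],
  [[0.492,-0.7035,0.08],[0,0,0.02],1],
])

```text
time_s: 2.1
tool_pos: [0.4703, 0.1446, 0.1558]
tcp_rot: [[0.963, 0.271, -0.012], [0.271, -0.962, 0.038], [-0.002, -0.04, -0.999]]
ft_force: [0.7, 0.5, -0.2]
width: 0.999
```

>>> jog_arm([
  [[0,0,0],[0,0,0],1],
  [[0,0,0],[0,0,0],1],
  [[0,0,0],[0,0,0],1],
  [[0,0,0],[0,0,0],1],
])

```text
time_s: 2.5
tool_pos: [0.4699, 0.1447, 0.1564]
tcp_rot: [[0.962, 0.271, -0.012], [0.272, -0.962, 0.038], [-0.001, -0.04, -0.999]]
ft_force: [0.5, 0.7, -0.1]
width: 1.003
```

```bash
cat >> h.py <<'E'
from scipy.spatial.transform import Rotation as Ro
def go(x,y,z,yaw):
    o=robot.get_obs(); R=o["tcp_rot"]; c,s=np.cos(yaw),np.sin(yaw)
    T=np.array([[c,s,0],[s,-c,0],[0,0,-1.]])
    print("shift",(R.T@(np.array([x,y,z])-o["tool_pos"])).round(4),"turn",Ro.from_matrix(R.T@T).as_rotvec().round(4))
E
python3 -c "
from h import *
go(.439,.2855,.15,.208); go(.439,.2855,.01,.208)"
```

```text
shift [ 0.0085 -0.1436  0.0121] turn [-0.0395  0.0022  0.0669]
shift [ 0.0086 -0.138   0.152 ] turn [-0.0395  0.0022  0.0669]
```

>>> jog_arm([
  [[0.0085,-0.1435,0.012],[-0.0395,0.002,0.067],1],
  [[0.0085,-0.1435,0.012],[-0.0395,0.002,0.067],1],
  [[0.0085,-0.1435,0.012],[-0.0395,0.002,0.067],1],
  [[0.0085,-0.1435,0.012],[-0.0395,0.002,0.067],1],
  [[0.0085,-0.1435,0.012],[-0.0395,0.002,0.067],1],
  [[0.0085,-0.1435,0.012],[-0.0395,0.002,0.067],1],
  [[0.0085,-0.1435,0.012],[-0.0395,0.002,0.067],1],
])

```text
time_s: 3.2
tool_pos: [0.4774, 0.1491, 0.1501]
tcp_rot: [[0.961, 0.275, -0.013], [0.275, -0.961, 0.039], [-0.002, -0.041, -0.999]]
ft_force: [0.1, 0.2, -0.1]
width: 1.0
```

```bash
python3 -c "
from h import *
go(.439,.2855,.06,.208); go(.439,.2855,.01,.208)
im,W=cloud('wrist'); cv2.imwrite('pics/w1.png',im[...,::-1])"
```

```text
shift [ 0.0008 -0.1379  0.0957] turn [-0.0406  0.0036  0.0707]
shift [ 0.0009 -0.1359  0.1457] turn [-0.0406  0.0036  0.0707]
```

View pics/w1.png

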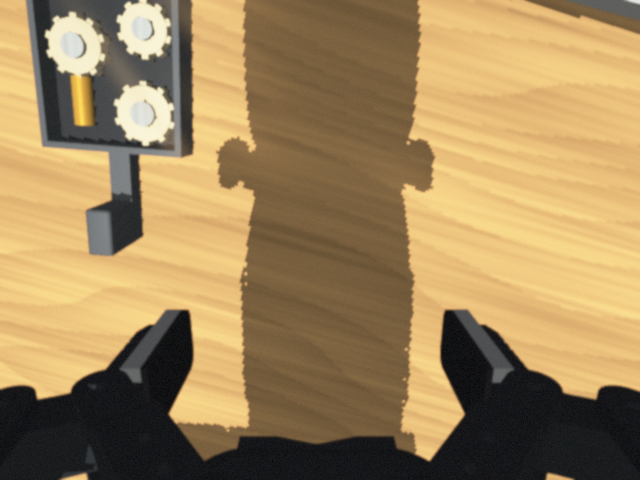

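The wrist view shows the tray at the upper left, handle near (112,225), so the arm stopped short at y≈0.15. I suspect a joint limit.

```bash
python3 -c "
from h import *
o=robot.get_obs();print(o['joint_positions'].round(3),o['tool_pos'],o['time_s'])"
```

```text
[ 0.278  0.24  -0.227  1.107  0.041  3.141] [0.47746857 0.14911047 0.15006895] 3.25
```

Joint 6 is at its limit (3.14), so I'll use the half-turn grasp instead.

```bash
python3 -c "
from h import *
go(.439,.2855,.15,.208+1.5708)"
```

```text
shift [ 0.0005 -0.1416  0.0058] turn [-0.0343 -0.0289 -1.4999]
```

>>> jog_arm([
  [[0.0005,-0.1416,0.006],[-0.034,-0.029,-1.5],1],
  [[0.0005,-0.1416,0.006],[-0.034,-0.029,-1.5],1],
  [[0.0005,-0.1416,0.006],[-0.034,-0.029,-1.5],1],
  [[0.0005,-0.1416,0.006],[-0.034,-0.029,-1.5],1],
  [[0.0005,-0.1416,0.006],[-0.034,-0.029,-1.5],1],
  [[0.0005,-0.1416,0.006],[-0.034,-0.029,-1.5],1],
  [[0.0005,-0.1416,0.006],[-0.034,-0.029,-1.5],1],
  [[0.0005,-0.1416,0.006],[-0.034,-0.029,-1.5],1],
  [[0.0005,-0.1416,0.006],[-0.034,-0.029,-1.5],1],
  [[0.0005,-0.1416,0.006],[-0.034,-0.029,-1.5],1],
  [[0.0005,-0.1416,0.006],[-0.034,-0.029,-1.5],1],
  [[0.0005,-0.1416,0.006],[-0.034,-0.029,-1.5],1],
  [[0.0005,-0.1416,0.006],[-0.034,-0.029,-1.5],1],
])

```text
time_s: 4.55
tool_pos: [0.4389, 0.2855, 0.1499]
tcp_rot: [[-0.203, 0.979, -0.0], [0.979, 0.203, 0.0], [0.0, -0.0, -1.0]]
ft_force: [-0.4, -0.2, -0.4]
width: 1.004
```

```bash
python3 -c "
from h import *
o=robot.get_obs();print(o['joint_positions'].round(3),o['tool_pos'],o['time_s'])
go(.439,.2855,.15,.208+3.1416)"
```

```text
[ 0.577  0.277 -0.175  1.12   0.     1.943] [0.4389214  0.28548754 0.14986847] 4.55
shift [-0.      0.0001 -0.0001] turn [-1.0000e-04 -4.0000e-04 -1.5741e+00]
```

>>> jog_arm([
  [[0,0,0],[0,0,-1.574],1],
  [[0,0,0],[0,0,-1.574],1],
  [[0,0,0],[0,0,-1.574],1],
  [[0,0,0],[0,0,-1.574],1],
  [[0,0,0],[0,0,-1.574],1],
  [[0,0,0],[0,0,-1.574],1],
  [[0,0,0],[0,0,-1.574],1],
  [[0,0,0],[0,0,-1.574],1],
  [[0,0,0],[0,0,-1.574],1],
  [[0,0,0],[0,0,-1.574],1],
  [[0,0,0],[0,0,-1.574],1],
  [[0,0,0.04],[0,0,-1.574],1],
  [[0,0,0.07],[0,0,-1.574],1],
  [[0,0,0.085],[0,0,-1.574],1],
  [[0,0,0.085],[0,0,-1.574],1],
])

```text
time_s: 6.05
tool_pos: [0.4376, 0.2846, 0.0628]
tcp_rot: [[-0.978, -0.208, -0.004], [-0.208, 0.978, -0.002], [0.004, -0.001, -1.0]]
ft_force: [-0.7, 0.2, -0.2]
width: 0.999
```

```bash
python3 -c "
from h import *
go(.439,.2855,.01,.208+3.1416)
im,W=cloud('wrist'); cv2.imwrite('pics/w2.png',im[...,::-1])
P=W[(W[...,2]>.042)&(W[...,2]<.05)]; P=P[np.hypot(P[:,0]-.439,P[:,1]-.2855)<.03]; print(len(P),cv2.minAreaRect(P[:,:2].astype(np.float32)*1000))"
```

```text
shift [-0.0018  0.0007  0.0528] turn [-0.0013 -0.004   0.0011]
2544 ((439.79180908203125, 285.435791015625), (29.8909912109375, 15.797740936279297), 12.609862327575684)
```

View pics/w2.png

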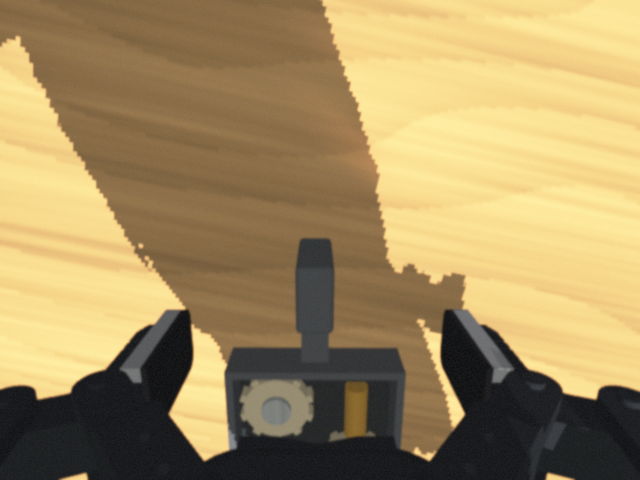

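The handle at (315,285) is centred between the open fingers, and its measured pose agrees with the earlier one.

>>> jog_arm([
  [[0,0,0.03],[0,0,0],1],
  [[0,0,0.054],[0,0,0],1],
  [[0,0,0.054],[0,0,0],1],
  [[0,0,0.054],[0,0,0],1],
  [[0,0,0.054],[0,0,0],-1],
  [[0,0,0.054],[0,0,0],-1],
  [[0,0,0.054],[0,0,0],-1],
  [[0,0,0.054],[0,0,0],-1],
  [[0,0,0.054],[0,0,0],-1],
  [[0,0,0.054],[0,0,0],-1],
  [[0,0,0.054],[0,0,0],-1],
  [[0,0,0.054],[0,0,0],-1],
])

```text
time_s: 7.3
tool_pos: [0.4392, 0.2856, 0.0113]
tcp_rot: [[-0.978, -0.21, 0.0], [-0.21, 0.978, 0.0], [-0.001, 0.0, -1.0]]
ft_force: [0.3, -1.0, 6.4]
width: 0.179
```

```bash
python3 -c "
from h import *
go(.439,.2855,.01,.208+3.1416)
go(.445,.023,.011,.0375+3.1416)
o=robot.get_obs();print(o['joint_positions'].round(3),o['ft_force'],o['width'])"
```

```text
shift [ 0.0002 -0.      0.0013] turn [0.0002 0.0005 0.0033]
shift [ 0.0494 -0.258   0.0003] turn [0.0002 0.0005 0.1738]
[ 0.577  0.408 -0.382  0.781 -0.     0.365] [ 0.30624403 -0.98831296  6.41221662] 0.17907818629593292
```

>>> jog_arm([
  [[0.001,-0.006,0],[0,0,0.005],-1],
  [[0.004,-0.02,0],[0,0,0.014],-1],
  [[0.007,-0.036,0],[0,0,0.024],-1],
  [[0.01,-0.052,0],[0,0,0.035],-1],
  [[0.013,-0.068,0],[0,0,0.046],-1],
  [[0.016,-0.084,0],[0,0,0.057],-1],
  [[0.019,-0.1,0],[0,0,0.067],-1],
  [[0.022,-0.116,0],[0,0,0.078],-1],
  [[0.025,-0.132,0],[0,0,0.089],-1],
  [[0.028,-0.148,0],[0,0,0.1],-1],
  [[0.031,-0.164,0],[0,0,0.11],-1],
  [[0.034,-0.18,0],[0,0,0.121],-1],
  [[0.037,-0.196,0],[0,0,0.132],-1],
  [[0.04,-0.212,0],[0,0,0.143],-1],
  [[0.043,-0.228,0],[0,0,0.154],-1],
  [[0.046,-0.242,0],[0,0,0.164],-1],
  [[0.0485,-0.253,0],[0,0,0.171],-1],
  [[0.0495,-0.258,0],[0,0,0.174],-1],
  [[0.0495,-0.258,0],[0,0,0.174],-1],
  [[0.0495,-0.258,0],[0,0,0.174],-1],
])

```text
time_s: 9.3
tool_pos: [0.4446, 0.0215, 0.0113]
tcp_rot: [[-0.999, -0.036, 0.001], [-0.036, 0.999, -0.001], [-0.001, -0.001, -1.0]]
ft_force: [1.1, -2.2, 8.0]
width: 0.18
```

```bash
python3 - <<'E'
from h import *
go(.609,.029,.011,.0375+3.1416)
o=robot.get_obs();print(o['ft_force'],o['width'])
im,W=cloud('scene'); cv2.imwrite('pics/s2.png',im[...,::-1])
a=W[...,0];b=W[...,1];z=W[...,2]
P=W[(z>.015)&(z<.028)&(a>.46)&(a<.63)&(abs(b)<.12)]; print(len(P),cv2.minAreaRect(P[:,:2].astype(np.float32)*1000))
E
```

```text
shift [-0.1645  0.0016  0.0004] turn [-0.0012  0.0006 -0.0017]
[ 1.11212752 -2.19299318  8.04445592] 0.17979754461561606
1288 ((526.5015869140625, 24.01621437072754), (132.8353729248047, 92.73213958740234), 1.4324029684066772)
```

View pics/s2.png

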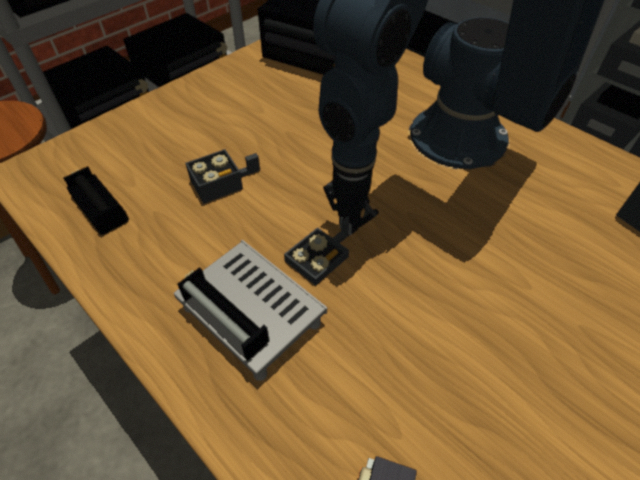

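The tray at (317,255) sits in line before the shelf, square to it within about a degree. Now I'll slide it in.

>>> jog_arm([
  [[-0.004,0,0],[0,0,0],-1],
  [[-0.012,0,0],[0,0,0],-1],
  [[-0.022,0,0],[0,0,0],-1],
  [[-0.032,0.0005,0],[0,0,0],-1],
  [[-0.042,0.0005,0],[0,0,0],-1],
  [[-0.052,0.001,0],[0,0,0],-1],
  [[-0.062,0.001,0],[0,0,0],-1],
  [[-0.074,0.001,0],[0,0,0],-1],
  [[-0.086,0.0015,0],[0,0,0],-1],
  [[-0.098,0.0015,0],[0,0,0],-1],
  [[-0.11,0.0015,0],[0,0,0],-1],
  [[-0.122,0.0015,0],[0,0,0],-1],
  [[-0.134,0.0015,0],[0,0,0],-1],
  [[-0.146,0.0015,0],[0,0,0],-1],
  [[-0.156,0.0015,0],[0,0,0],-1],
  [[-0.162,0.0015,0],[0,0,0],-1],
  [[-0.1645,0.0015,0],[0,0,0],-1],
  [[-0.1645,0.0015,0],[0,0,0],-1],
  [[-0.1645,0.0015,0],[0,0,0],-1],
])

```text
time_s: 11.25
tool_pos: [0.6067, 0.0294, 0.0112]
tcp_rot: [[-0.999, -0.036, -0.003], [-0.036, 0.999, -0.0], [0.003, -0.0, -1.0]]
ft_force: [-7.7, 0.6, 13.5]
width: 0.177
```

>>> jog_arm([
  [[0,0,0],[0,0,0],-1],
  [[0,0,0],[0,0,0],0.2],
  [[0,0,0],[0,0,0],0.6],
  [[0,0,0],[0,0,0],0.6],
  [[0,0,0],[0,0,0],0.6],
  [[0,0,-0.01],[0,0,0],0.6],
  [[0,0,-0.03],[0,0,0],0.6],
  [[0,0,-0.07],[0,0,0],0.6],
  [[0,0,-0.12],[0,0,0],0.6],
  [[0,0,-0.15],[0,0,0],0.6],
  [[0.05,0,-0.15],[0,0,0],0.6],
  [[0.1,0,-0.15],[0,0,0],0.6],
  [[0.15,0,-0.15],[0,0,0],0.6],
  [[0.15,0,-0.15],[0,0,0],0.6],
  [[0.15,0,-0.15],[0,0,0],0.6],
])

```text
time_s: 12.75
tool_pos: [0.4587, 0.0249, 0.162]
tcp_rot: [[-0.999, -0.037, 0.002], [-0.037, 0.999, 0.0], [-0.002, 0.0, -1.0]]
ft_force: [0.6, 0.6, -0.1]
width: 0.798
```

```bash
python3 - <<'E'
from h import *
o=robot.get_obs();print(o['ft_force'],o['width'],o['tool_pos'])
out=[]
for n in('scene','side','wrist'):
    im,W=cloud(n); a=W[...,0];b=W[...,1];z=W[...,2]; out.append(im)
    P=W[(z>.041)&(z<.05)&(a>.57)&(a<.6325)&(abs(b-.03)<.04)]
    if len(P)>10: print(n,len(P),cv2.minAreaRect(P[:,:2].astype(np.float32)*1000),P[:,2].mean())
    P=W[(z>.041)&(z<.07)&(a>.56)&(a<.7)&(abs(b-.03)>.06)&(abs(b-.03)<.1)]
    if len(P): print(" front edge min x",np.percentile(P[:,0],1))
    if n!='wrist':
        P=W[(z>.04)&(z<.058)&(a>.45)&(a<.7)&(b<-.2)&(b>-.4)]; print(" deep",cv2.minAreaRect(P[:,:2].astype(np.float32)*1000))
cv2.imwrite('pics/f.png',np.hstack([cv2.resize(i,(400,300)) for i in out[1:]])[...,::-1])
E
```

```text
[ 0.55478365  0.64771002 -0.0578943 ] 0.7981659333115647 [0.45869659 0.02491367 0.16203331]
scene 117 ((606.5341186523438, 29.3543701171875), (29.958782196044922, 16.946136474609375), 4.856278896331787) 0.045915381923618125
 front edge min x 0.6360946039938357
 deep ((526.536865234375, -293.825439453125), (96.38133239746094, 160.98060607910156), 74.57888793945312)
side 133 ((606.6713256835938, 32.08283615112305), (30.3882999420166, 19.485511779785156), 1.86996591091156) 0.043611074986693366
 front edge min x 0.6354316808777963
 deep ((540.394775390625, -275.17791748046875), (92.58229064941406, 168.3916473388672), 58.918128967285156)
wrist 764 ((606.9595947265625, 31.339397430419922), (31.106428146362305, 15.466842651367188), 1.832684874534607) 0.044575871246424786
```

View pics/f.png

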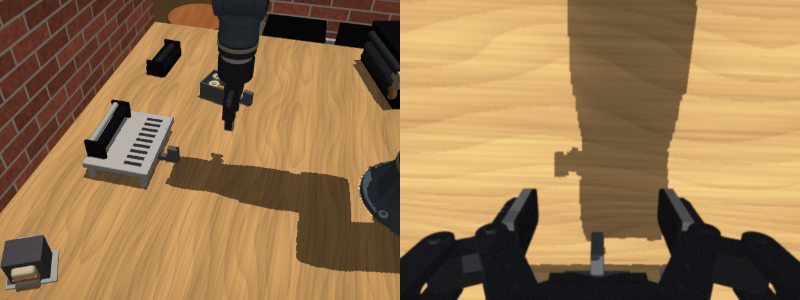

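The side view shows the tray under the shelf, with only its handle out in front at (172,155). The gripper is clear of it.

```bash
python3 -c "
from h import *
print(robot.close_job())"
```

```text
the job is handed in; nothing more can be done
None
```

I slid the shallow tray in under the shelf from the front by its handle, let go, backed the arm clear and handed the job in at about 13 s. The hand-in gives no verdict.

**Tray position:** The last check put the handle about 31 mm in front of the shelf's front edge. That places the tray's centre about 67 mm under the shelf (allowed 40–100 mm). It sits within about 2 mm of midway between the legs.

**Squareness:** The wrist and side cameras put the tray square to the shelf within about 0.5°. The scene camera gave 2.7° from only a few pixels. Both are inside the 10° limit.

**Flatness:** I could not see under the shelf, so this rests on the handle top. It measured 44–46 mm high, against 46 mm for a tray lying flat.

**Deep tray:** The gripper never went near it. The scene camera measured it within 1–2 mm of where it started. The side camera's final figure was unusable because the arm was in front of it.

**First approach:** It stopped short because joint 6 reached the end of its range at 3.14 rad. I then used the half-turned grasp instead.

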